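# Lock a tongued floor trap into its floor section

## Robot

A 6-joint arm with a two-finger parallel gripper is mounted at the origin on the work surface. World frame = base frame: x ahead of the robot, y to its left, z up, the work surface at z = 0. Lengths are in m, angles in rad, forces in N, time in s.
With the tool pointing down it reaches from about 0.275 to 1 m from the base axis. Payload 8.4 kg.
Tool frame: the origin (TCP) lies on the centre line of the jaws, within the pads' length; the fingertips stand 17 mm ahead of it and the grasp point (between the pads) lies 2 mm behind it (bot.tcp_to_tips is the z of the fingertips in the tool frame, in m); z points along the fingers, y is the line along which they close (so a half turn about z gives the same grasp; the last joint's range is limited). The gripper opens to 85 mm and grips with 20 to 120 N. Pads are 22 mm wide; open, the fingers measure 114 mm over their backs; the gripper's body (76 mm by 85 mm) begins 54 mm behind the grasp point. The pads swing forward as they close: fully open they stand 13 mm farther back than shut.
Start: joints at [1.103, 0.353, 1.633, -0, 1.155, -0.002], TCP at [0.281, 0.558, 0.248] pointing down, gripper open.
Joint ranges: [-2.63, 2.63], [-0.92, 2.1], [0.06, 2.66], [-1.3, 4.44], [0, 2.69], [-3.02, 3.02]. Speed limits (rad/s): [2.22, 2.22, 2.79, 3.14, 3.14, 3.14].

## Interface

Orientations are given as a unit quaternion [x, y, z, w].
In Python, from workcell import bot, hand, kinematics, get_obs, vision, hand_in gives the robot as it stands. The module is installed in compiled form; this text tells all that it offers. Calls block until the motion is done:
- bot.reach(position, orientation): joint-space move of the TCP to a pose.
- bot.servo_line(position, ori=None, velocity=0.15): straight line of the TCP; ori=None keeps the orientation; velocity is the mean speed in m/s.
- bot.goto_joints(angles): joint-space move.
- hand.move_gripper(opening, strength=None): finger opening in m; strength is the grip in N (None keeps the last); returns when the fingers have stopped.
- bot.dwell(seconds).
- kinematics.solve_ik(position, orientation): joint angles nearest the present ones, or None.
- get_obs(): the state.
- vision.read_camera(name): name is "side" or "top" or "wrist"; returns a dict with "frame" (480x640x3 uint8, red, green, blue), "intrinsics" (3x3 intrinsics, pixels), "view" (4x4, takes a point from world to camera coordinates). Camera axes: x right, y down, z forward; pixel columns grow to the right and rows downward; lengths in m; the calibration is good to about 2 mm. A picture is of the moment at which its call begins. There is no depth.
A pose or a line that the arm cannot do raises bot.IKError and nothing moves.
- hand_in(): hands the job in; it is judged then, once.
The state is a dict: "time_s": time; "joint_pos": joint angles; "joint_vel": joint speeds; "joint_efforts": joint torques, N m; "position": TCP position; "orientation": TCP orientation; "wrist_force": force on the tool from outside, world axes, zero at the start; "ft_torque": the same for the moment, N m; "gripper_width": finger opening in m; "grip_force": force on a finger pad.
Only numpy, scipy, OpenCV 4.12 (cv2) and the standard library are available. Lean on these libraries where they do the work, as an engineer would, in place of code of your own. Each camera call takes 0.05 s, during which the arm holds its last target. There are 200 camera calls.

## Task

Refit the loose wooden floor trap in the car floor section on the bench: pick it up by its cleat, angle its tongue into the groove with the opposite edge raised, then lower it flat and press that edge down until the sprung brass catch snaps out over it. Feel for the groove and press gently, no harder than the catch needs; leave the tin, the knob and the grease fitting where they are, and let go of the trap when it is locked.

Things in the scene. Friction and masses are not known exactly. Their poses are not given: they have to be found in the camera images.
- trap: Loose floor trap: pale wooden board 110 (x) x 150 (y) x 18 mm, 0.24 to 0.4 kg, lying flat at the start. Origin: centre of the board's underside, z up. Along its -x edge a tongue sticks out 17 mm (tip x = -72 mm), 7 mm thick (z 2 to 9 mm), 144 mm wide. On top in the middle stands a wooden grip cleat 14 mm thick (x), 60 mm long (y), z 18 to 52 mm.
- tongue_tip (a point): Middle of the tip of the trap's tongue: x = -72 mm, y = 0, z = 5.5 mm in the trap's frame.
- section: Floor section, fixed to the bench: plywood base 230 (x) x 220 (y) x 10 mm, grooved rail along its -x side, fence with brass catch along its +x side, end cheeks at y = +-80 mm (tops z 40; 5 mm play at each end of the trap). Origin: centre of its underside, z up. Locked, the trap lies flat, tongue to -x, origin at z = 22 mm, y 0 +-5 mm, x 0 to 3 mm plus the set's offset (see groove).
- groove (a point): Nominal mouth of the rail's groove: x -60, y 0, z 28 mm of the section, axes as the section. Groove 12.5 mm high (z 22 to 34.5), 12 mm deep to x -72; lip above it to z 40; its floor runs on as a ledge to x -8. Rail, fence and catch are one set, clamped immovably in slots up to 18 mm to either side in x of all values given here: the offset is not measured, find the groove by feel.
- fence (a point): Nominal top edge of the fence's inner face: x 58, y 0, z 40 mm of the section, shifted in x with the rail (same set). A ledge 18 mm wide, top z 22 mm, lies in front of it for the trap's +x edge: 3 mm of play in x between fence and a trap whose tongue is home. Seated, the trap's top is at z 40 mm, and a 5 mm open joint shows along the rail's lip.
- catch (a joint): Sprung brass catch, 36 mm wide, mid fence top: 0 m = out (rest), up to 0.009 pushed back to +x; spring 1.8 N plus 0.25 N per mm. Nose nominally at x 52 mm of the section, underside z 41.5, steep bevel up to z 51.5: the trap's edge pushed down wedges it back and it snaps out over the board once that is right down. 5 to 15 N of push near that edge is enough; over 30 N bruises the section.
- tin: Bystander: open steel coffee tin of rivets, 90 mm across, 105 mm tall; origin at the centre of its underside. Leave alone.
- bakelite_knob: Bystander: brown round knob, 46 mm across, 24 mm tall; origin at the centre of its underside. Leave alone.
- grease_fitting: Bystander: small upright brass grease fitting, 22 mm across, 38 mm tall; origin at the centre of its underside. Leave alone.
Not all that is in view belongs to the job. Of the things shaped like the trap, the wooden one is meant.

How it is judged:
By the outcome, as a careful person would: the job done as asked, in the order asked, and still so for the second after the job is handed in, with the robot touching nothing.
It also fails if it takes over 61 s, if anything falls off the work surface, if the arm or the gripper's body presses on something with over 40 N, if the wrist force passes 120 N, or if a joint passes its speed limit or range.

## Working session

There is one attempt and no reset: what is moved stays moved. The work goes in short steps, each a Python script; the robot and the scene stay as the last script left them, time stands still between calls to the robot, and variables do not carry over. Pictures are saved under pics/ and viewed, at most 10 in all, crops included, and the job is handed in when it is done.

```bash
mkdir -p pics
python3 - <<'E'
from workcell import *
import cv2,numpy as np,pickle
d={}
for n in ("top","side"):
    c=vision.read_camera(n);d[n]=(c["intrinsics"],c["view"]);cv2.imwrite(f"pics/{n}0.png",c["frame"][:,:,::-1])
    V=np.array(c["view"]);print(n,-V[:3,:3].T@V[:3,3],np.array(c["intrinsics"]).round(1).tolist())
pickle.dump(d,open("cal.pkl","wb"))
o=get_obs();print(o["time_s"],o["wrist_force"],o["orientation"],bot.tcp_to_tips)
E
```

```text
top [ 0.36628318 -0.07080774  1.1092646 ] [[536.2, 0.0, 323.1], [0.0, 536.2, 239.9], [0.0, 0.0, 1.0]]
side [0.4386099  0.45765622 0.68008672] [[500.5, 0.0, 318.8], [0.0, 500.5, 235.6], [0.0, 0.0, 1.0]]
0.1 [ 0.80734001 -0.72114574 -0.33817584] [ 2.30774143e-01  9.73007157e-01 -5.89250158e-04 -1.39463668e-04] 0.017
```

View pics/top0.png

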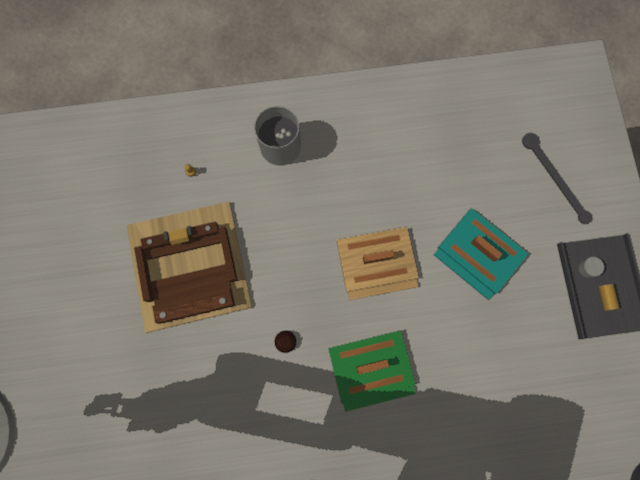

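View pics/side0.png

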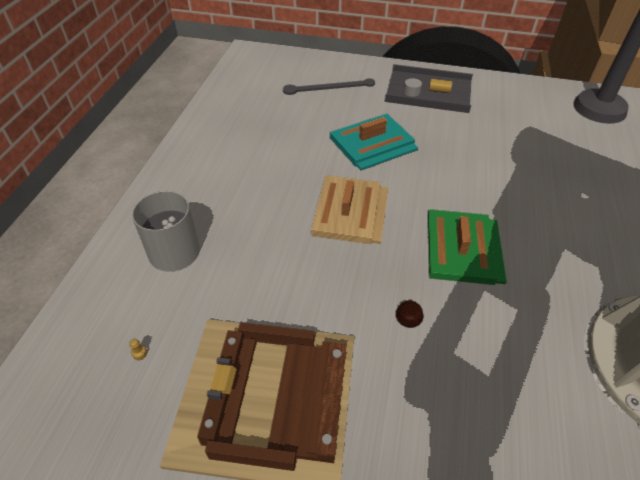

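Three things are shaped like the trap: pale wooden (top 378,262), green (372,370) and teal (482,252). The pale wooden one at (378,262) fits "pale wooden board". The section is at (190,268), with its catch at (178,237). I'll confirm in an enlarged crop of the trap and the section.

```bash
cat > h.py <<'E'
import numpy as np,pickle,cv2
cal=pickle.load(open("cal.pkl","rb"))
def ray(n,u,v,z):
    K,V=map(np.array,cal[n]);R=V[:3,:3];c=-R.T@V[:3,3]
    d=R.T@np.linalg.inv(K)@[u,v,1];return c+d*(z-c[2])/d[2]
def proj(n,p):
    K,V=map(np.array,cal[n]);q=K@(V[:3,:3]@np.array(p)+V[:3,3]);return q[:2]/q[2]
E
python3 - <<'E'
import cv2,numpy as np
from h import *
im=cv2.imread("pics/top0.png")
a=cv2.resize(im[215:310,330:425],(400,400),interpolation=cv2.INTER_CUBIC)
b=cv2.resize(im[200:335,120:255],(400,400),interpolation=cv2.INTER_CUBIC)
s=cv2.imread("pics/side0.png")
c=cv2.resize(s[170:250,305:395],(225,200),interpolation=cv2.INTER_CUBIC)
out=np.zeros((600,800,3),np.uint8);out[:400,:400]=a;out[:400,400:]=b;out[400:,:225]=c
cv2.imwrite("pics/crop1.png",out)
print(ray("top",378,262,.02),ray("top",190,268,.02),proj("top",[0.3,0,0]),proj("top",[0.4,0,0]),proj("top",[0.3,.1,0]))
E
```

```text
[ 0.5284231  -0.20688102  0.02      ] [0.56795552 0.17736913 0.02      ] [292.37394509 389.28737617] [286.33388824 338.85204031] [242.55881078 396.27520528]
```

View pics/crop1.png

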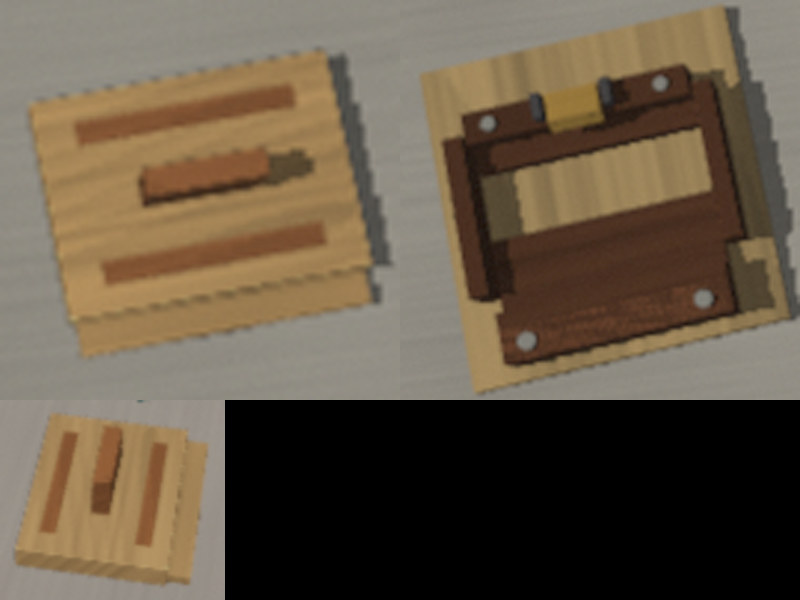

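The crop confirms it: the wooden board at top (378,262) has its tongue along the lower, robot-facing edge, crop (80,350)–(370,300). The section's catch is at the far side, crop (575,107), and its rail is at the near side, crop (500,340)–(730,260). Both frames therefore have +x pointing away from the robot.

```bash
cat > fit.py <<'E'
from h import *
from scipy.optimize import least_squares
A=lambda p:(330+p[0]/4.2105,215+p[1]/4.2105)
B=lambda p:(120+(p[0]-400)/2.963,200+p[1]/2.963)
def fit(loc,pix,z):
    f=lambda q:np.concatenate([proj("top",[q[0]+np.cos(q[2])*x-np.sin(q[2])*y,q[1]+np.sin(q[2])*x+np.cos(q[2])*y,zz])-p for (x,y),p,zz in zip(loc,pix,z)])
    r=least_squares(f,[.55,0,.0]);return r.x,np.abs(r.fun).max()
# local corner order TL,TR,BR,BL in image: +x up/away, +y left
T=fit([(.055,.075),(.055,-.075),(-.055,-.075),(-.055,.075)],[A(p) for p in [(30,102),(325,50),(370,268),(72,320)]],[.018]*4)
S=fit([(.115,.11),(.115,-.11),(-.115,-.11),(-.115,.11)],[B(p) for p in [(422,72),(728,8),(790,318),(477,390)]],[.01]*4)
print(T,S)
def loc(q,w):
    c,s=np.cos(q[2]),np.sin(q[2]);d=np.array(w[:2])-q[:2];return np.array([c*d[0]+s*d[1],-s*d[0]+c*d[1]])
L=lambda p,z:(loc(S[0],ray("top",*B(p),z))*1000).round(1)
print("cleat ends",[(loc(T[0],ray("top",*A(p),.052))*1000).round(1) for p in [(145,185),(268,160)]])
print("bolts rail/fence z40",[L(p,.042) for p in [(526,341),(703,299),(487,124),(660,83)]])
print("fence in",[L(p,.04) for p in [(470,145),(690,95)]],"fence out",[L(p,.04) for p in [(465,115),(687,66)]])
print("rail in/out",[L(p,.04) for p in [(500,312),(725,268),(508,362),(735,312)]], "catch nose",L((578,130),.045),"plate edge ledge",[L(p,.022) for p in [(490,240),(710,187)]])
E
python3 fit.py
```

```text
(array([ 0.53579603, -0.20689849,  0.04042123]), np.float64(0.6368182728979264)) (array([0.57569936, 0.18127751, 0.09167625]), np.float64(1.0300662416402702))
cleat ends [array([-1.2, 30. ]), array([  0.5, -29.9])]
bolts rail/fence z40 [array([-93. ,  61.6]), array([-92.1, -58.6]), array([58.8, 63.2]), array([ 60.6, -57.6])]
fence in [array([47.5, 77.5]), array([ 48.1, -75.9])] fence out [array([69. , 77.5]), array([ 68.8, -77.7])]
rail in/out [array([-69.8,  75.9]), array([-74.6, -76.7]), array([-103.8,   76.1]), array([-105.2,  -77.6])] catch nose [39.9  2.5] plate edge ledge [array([-16.7,  79.8]), array([-14.4, -74.6])]
```

Fits agree with the given sizes: residuals are about 1 px, the cleat is 60 mm long and centred, and the offset looks like roughly -10 mm. Next I grasp the cleat and lift.

```bash
cat >> h.py <<'E'
from scipy.spatial.transform import Rotation as Ro
T=np.array([.5358,-.2069,.0404]); S=np.array([.5757,.1813,.0917])
M=np.array([[0,1,0],[1,0,0],[0,0,-1.]]); H=.040
def tcp(point_local,world,yaw,tilt,h=H,off=(0,0)):
    """TCP pose such that trap-frame point sits at world; off = TCP x,y in the trap frame"""
    R=Ro.from_euler('ZY',[yaw,-tilt]); 
    p=np.array(world)+R.apply(np.array([off[0],off[1],h])-np.array(point_local))
    return p,(R*Ro.from_matrix(M)).as_quat()
def sec(x,y,z):
    c,s=np.cos(S[2]),np.sin(S[2]);return np.array([S[0]+c*x-s*y,S[1]+s*x+c*y,z])
def secvec(f):
    return Ro.from_euler('z',-S[2]).apply(f)
E
python3 - <<'E'
from workcell import *
from h import *
p,q=tcp((0,0,0),(T[0],T[1],.09),T[2],0)
hand.move_gripper(.05,70)
bot.reach(p,q); print(get_obs()["time_s"])
p[2]=H; bot.servo_line(p,velocity=.12)
o=get_obs();print(o["time_s"],o["wrist_force"].round(2),np.round(o["position"]-p,4))
hand.move_gripper(0.0,70)
o=get_obs();print(o["time_s"],o["gripper_width"],o["grip_force"],o["wrist_force"].round(2))
p[2]+=.10; bot.servo_line(p,velocity=.15)
o=get_obs();print(o["time_s"],o["gripper_width"],o["grip_force"],o["wrist_force"].round(2),o["ft_torque"].round(3))
# pre-insert pose: tongue tip lower corner
th=np.radians(16)
p,q=tcp((-.072,0,.002),sec(-.045,0,.09),S[2],th)
bot.reach(p,q);o=get_obs();print(o["time_s"],o["wrist_force"].round(2),o["ft_torque"].round(3),np.round(o["position"]-p,4))
for n in("top","side"):
    c=vision.read_camera(n);cv2.imwrite(f"pics/{n}1.png",c["frame"][:,:,::-1])
a=cv2.imread("pics/top1.png")[180:345,110:275];b=cv2.imread("pics/side1.png")[230:480,160:420]
cv2.imwrite("pics/m1.png",np.hstack([cv2.resize(a,(400,400),interpolation=2),cv2.resize(b,(400,400),interpolation=2)]))
E
```

```text
3.4083
4.3083 [ 1.1  -0.01 -0.03] [ 0.0005 -0.0001  0.0005]
4.725 0.013281002710869348 69.69184756278992 [-0.41  1.96  6.91]
5.5417 0.013008898104870867 68.22872400283813 [ 0.21 -0.46 -3.98] [0.017 0.051 0.05 ]
7.0 [-0.06 -0.27 -3.94] [-0.048  0.323 -0.008] [ 0.0001 -0.0009 -0.0003]
```

View pics/m1.png

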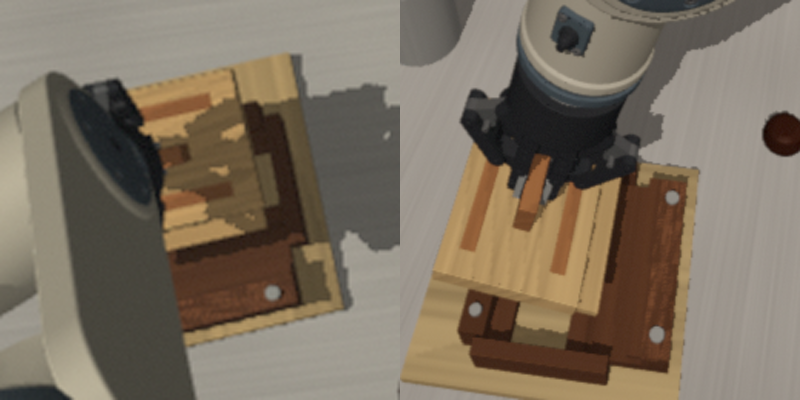

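The trap is held, tilted and above the section with its tongue towards the rail. In the side crop its near top corners are at (437,270) and (577,312). I'll check these against the predicted pose.

Run:
```python
from h import *
R=Ro.from_euler('ZY',[S[2],-np.radians(16)]);w=sec(-.045,0,.09)
f=lambda p,d=0:(lambda x:x)(w+R.apply(np.array(p)-[-.072,0,.002])+sec(0,d,0)-sec(0,0,0))
obs={(.055,.075,.018):(160+37/1.538,230+270/1.6),(-.055,.075,.018):(160+177/1.538,230+312/1.6)}
for k,v in obs.items(): print(v,proj("side",f(k)),"per 5mm y:",proj("side",f(k,.005))-proj("side",f(k)))
for k,v in {(.055,-.075,.018):(110+232/2.424,180+70/2.424),(-.055,-.075,.018):(110+265/2.424,180+222/2.424)}.items(): print("top",v,proj("top",f(k)),proj("top",f(k,.005))-proj("top",f(k)))
# section check in side view: cheek +y end corner prediction base corner
for c in [(.115,.11,.01),(-.115,.11,.01),(-.115,-.11,.01),(.115,-.11,.01)]: print("base side",proj("side",sec(*c)).round(1))
```

```text
(184.05721716514955, 398.75) [179.47047698 399.68077018] per 5mm y: [-1.44769298  4.29790648]
(275.0845253576073, 425.0) [274.15519211 423.33679194] per 5mm y: [-0.86419589  4.33475992]
top (205.7095709570957, 208.87788778877888) [204.63747153 208.01769383] [-2.63561911  0.58144074]
top (219.32343234323434, 271.58415841584156) [218.27037205 265.0949286 ] [-2.6095356   0.58925086]
base side [159.2 464.7]
base side [338.9 492. ]
base side [354.9 336.5]
base side [208.2 318.3]
```

Run:
```python
from workcell import *
from h import *
th=np.radians(16);Y=.001
go=lambda x,z,v:(lambda pq:bot.servo_line(pq[0],pq[1],velocity=v))(tcp((-.072,0,.002),sec(x,Y,z),S[2],th))
F=lambda:secvec(get_obs()["wrist_force"]-f0)
f0=0
go(-.045,.032,.12);bot.dwell(.2);f0=get_obs()["wrist_force"].copy();print(get_obs()["time_s"],f0)
z=.032
while z>.019:
    z-=.001;go(-.045,z,.02);f=F()
    if abs(f[2])>2 or np.hypot(*f[:2])>4:break
print("z",z,f.round(2),get_obs()["time_s"])
if f[2]>2 and z<.027:
    z+=.0025;x=-.045;go(x,z,.03);bot.dwell(.1);print("free",F().round(2))
    while x>-.098:
        x-=.0015;go(x,z,.025);f=F()
        if abs(f[0])>4 or np.linalg.norm(f)>8:break
    bot.dwell(.1);o=get_obs();print("x",x,f.round(2),F().round(2),o["time_s"],o["ft_torque"].round(3),o["gripper_width"])
```

```text
7.9333 [-0.23135604  0.34845417 -2.95764851]
z 0.026999999999999996 [-2.15 -0.66  4.55] 9.1833
free [ 0.43 -0.17 -0.7 ]
x -0.06900000000000002 [ 7.57 -1.12 -4.59] [ 7.32 -1.32 -3.  ] 13.6333 [ 0.019 -1.21   0.26 ] 0.012590549211738565
```

The trap's underside touched the catch top, and the tip then met the lip's face at x≈-70. This gives an offset of about -10.5, in agreement with the image. I back off, drop to the ledge just before the mouth, then push in.

Run:
```python
from workcell import *
from h import *
th=np.radians(17);Y=.001
go=lambda x,z,v:(lambda pq:bot.servo_line(pq[0],pq[1],velocity=v))(tcp((-.072,0,.002),sec(x,Y,z),S[2],th))
F=lambda:secvec(get_obs()["wrist_force"]-f0)
go(-.064,.0305,.04);bot.dwell(.2);f0=get_obs()["wrist_force"].copy();print(get_obs()["time_s"],f0,get_obs()["ft_torque"].round(2))
z=.0305
while z>.018:
    z-=.001;go(-.064,z,.02);f=F()
    if abs(f[2])>2 or np.hypot(*f[:2])>4:break
print("z",z,f.round(2),get_obs()["time_s"])
if f[2]>1.5 and z<.0255:
    z+=.002;x=-.064;go(x,z,.03);bot.dwell(.1);print("free",F().round(2))
    while x>-.090:
        x-=.0015;go(x,z,.025);f=F()
        if abs(f[0])>4 or np.linalg.norm(f)>7:break
    bot.dwell(.1);o=get_obs();print("x",x,f.round(2),F().round(2),o["time_s"],o["ft_torque"].round(3),o["gripper_width"])
for n in("top","side"):
    c=vision.read_camera(n);cv2.imwrite(f"pics/{n}2.png",c["frame"][:,:,::-1])
a=cv2.imread("pics/top2.png")[180:345,110:275];b=cv2.imread("pics/side2.png")[280:480,160:360]
cv2.imwrite("pics/m2.png",np.hstack([cv2.resize(a,(300,300),interpolation=2),cv2.resize(b,(500,500),interpolation=2)[:300] if 0 else cv2.resize(b[60:180],(500,300),interpolation=2)]))
```

```text
14.0917 [-1.13105156 -0.74508387 -3.33707064] [-0.04  0.3   0.03]
z 0.02149999999999999 [-0.39 -0.14 10.26] 16.3417
free [ 1.26 -0.29 -0.92]
x -0.08050000000000002 [ 6.68 -0.4  -2.14] [ 7.88  0.02 -2.53] 19.5417 [-0.049 -0.879  0.212] 0.012554684320498314
```

View pics/m2.png

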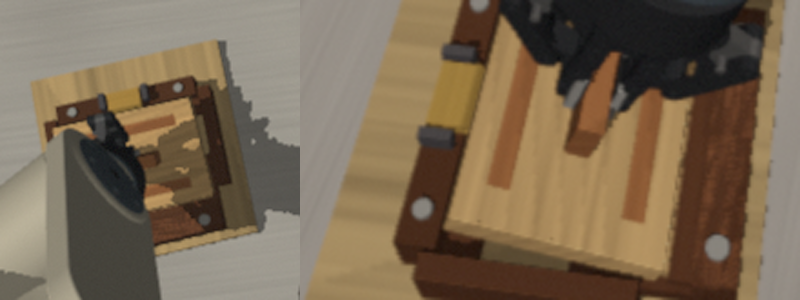

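The tongue is home: ledge felt at z 21.5 mm and groove bottom at x=-80.5, exactly as predicted for an offset of -10.5 mm. The picture shows the board between the cheeks, its far edge raised at the catch. I back off 1 mm and lower the edge to 4°.

Run:
```python
from workcell import *
from h import *
Y=.001
def go(deg,v):
    t=np.radians(deg);zl=.0215+max(0,.002*np.cos(t)-.017*np.sin(t))+.001
    p,q=tcp((-.072,0,.002),sec(-.0813+.007*np.sin(t),Y,zl),S[2],t);bot.servo_line(p,q,velocity=v)
F=lambda:secvec(get_obs()["wrist_force"]-f0)
go(17,.03);bot.dwell(.15);f0=get_obs()["wrist_force"].copy();print(get_obs()["time_s"],f0.round(2))
d=17
while d>4:
    d-=1;go(d,.025);o=get_obs();f=F();print(d,f.round(1),o["ft_torque"].round(2)[:2],round(o["time_s"],2))
    if np.linalg.norm(f)>12:break
bot.dwell(.2);print(F().round(2),get_obs()["ft_torque"].round(2),get_obs()["position"].round(4))
```

```text
20.0417 [ 5.42  0.27 -2.31]
16 [-0.6  2.4  1.8] [ 0.27 -0.63] 20.29
15 [0.  1.1 2.8] [ 0.31 -0.61] 20.54
14 [-0.3  2.2  1.6] [ 0.31 -0.64] 20.79
13 [-1.1  1.8  2.3] [ 0.31 -0.7 ] 21.04
12 [-0.5  1.3  2.5] [ 0.29 -0.71] 21.29
11 [-1.2  2.8  4.7] [ 0.4  -0.87] 21.54
10 [0.2 2.8 3. ] [ 0.47 -0.82] 21.79
9 [1.2 2.2 3.4] [ 0.41 -0.88] 22.04
8 [-0.1  3.   4.9] [ 0.45 -0.74] 22.29
7 [0.4 2.9 4.1] [ 0.42 -0.77] 22.54
6 [-0.4  3.   4.7] [ 0.34 -0.85] 22.79
5 [-0.1  2.8  5.3] [ 0.37 -0.89] 23.04
4 [0.6 2.2 5.7] [ 0.37 -0.92] 23.29
[1.64 2.27 3.67] [ 0.39 -0.89  0.22] [0.5649 0.1815 0.0667]
```

```bash
cat > press.py <<'E'
from workcell import *
from h import *
def ori(k): return (Ro.from_euler('z',S[2]+k*np.pi/2)*Ro.from_matrix(M)).as_quat()
X0=-.0813+.072
P=lambda z:sec(X0+.038,.0,z)+[0,0,.017]   # z of the tips
def press(zstart,zmin,lim):
    bot.dwell(.15);f0=get_obs()["wrist_force"].copy();z=zstart;log=[]
    while z>zmin:
        z-=.001 if z>.044 else .0005
        bot.servo_line(P(z),velocity=.02);o=get_obs();f=secvec(o["wrist_force"]-f0)
        log.append((round(z*1e3,1),round((o["position"][2]-.017)*1e3,1),f.round(1).tolist()))
        if f[2]>lim or np.hypot(f[0],f[1])>10:break
    bot.dwell(.2);print(*log[-22:],sep="\n");print("hold",secvec(get_obs()["wrist_force"]-f0).round(1),get_obs()["time_s"])
E
python3 - <<'E'
from press import *
hand.move_gripper(.032);o=get_obs();print(o["time_s"],o["wrist_force"].round(2),o["gripper_width"])
R=Ro.from_quat(o["orientation"]);bot.servo_line(o["position"]-R.apply([0,0,.06]),velocity=.15)
hand.move_gripper(0)
c=[(abs(j[5]),k) for k in(1,-1) for j in [kinematics.solve_ik(P(.075),ori(k))] if j is not None];k=min(c)[1];print(c)
bot.reach(P(.075),ori(k));bot.servo_line(P(.056),velocity=.08)
print(get_obs()["time_s"],get_obs()["gripper_width"])
press(.056,.0385,13)
bot.servo_line(P(.10),velocity=.15)
for n in("top","side"):
    cc=vision.read_camera(n);cv2.imwrite(f"pics/{n}3.png",cc["frame"][:,:,::-1])
b=cv2.imread("pics/side3.png")[320:470,170:350]
cv2.imwrite("pics/m3.png",cv2.resize(b,(720,600),interpolation=2))
print(get_obs()["time_s"],get_obs()["wrist_force"].round(2))
E
```

```text
23.8167 [-0.06 -0.04  0.36] 0.03199931679779358
[(np.float64(1.3694045088965134), 1), (np.float64(1.7721881446932795), -1)]
26.6 0.00018323745827968188
(54.0, np.float64(54.0), [0.5, -1.0, 0.3])
(53.0, np.float64(52.9), [0.8, -0.8, 0.9])
(52.0, np.float64(51.9), [1.0, 1.3, -0.1])
(51.0, np.float64(50.9), [0.5, -0.0, -0.4])
(50.0, np.float64(49.9), [-0.3, -0.6, -0.1])
(49.0, np.float64(48.9), [0.5, -0.2, 0.1])
(48.0, np.float64(48.0), [0.4, -0.2, 0.2])
(47.0, np.float64(46.9), [1.0, 0.8, -0.4])
(46.0, np.float64(45.9), [0.3, 0.1, 0.1])
(45.0, np.float64(44.9), [1.1, -0.6, 0.0])
(44.0, np.float64(43.9), [-0.1, -0.3, 0.1])
(43.5, np.float64(43.5), [0.8, -0.4, 0.3])
(43.0, np.float64(43.0), [0.4, 0.3, -0.1])
(42.5, np.float64(42.4), [0.8, -0.8, 0.3])
(42.0, np.float64(42.0), [-0.9, -0.0, 0.1])
(41.5, np.float64(41.5), [1.0, -0.9, 0.2])
(41.0, np.float64(41.0), [0.1, -0.9, 0.3])
(40.5, np.float64(40.4), [0.7, 0.8, -0.6])
(40.0, np.float64(40.1), [0.7, 0.2, 2.1])
(39.5, np.float64(40.1), [-1.7, -0.9, 6.4])
(39.0, np.float64(40.1), [-3.7, -1.2, 11.5])
(38.5, np.float64(40.0), [-4.7, -1.9, 17.0])
hold [-5.6 -1.8 15.8] 32.7
33.3583 [ 0.07 -0.37  0.61]
```

View pics/m3.png

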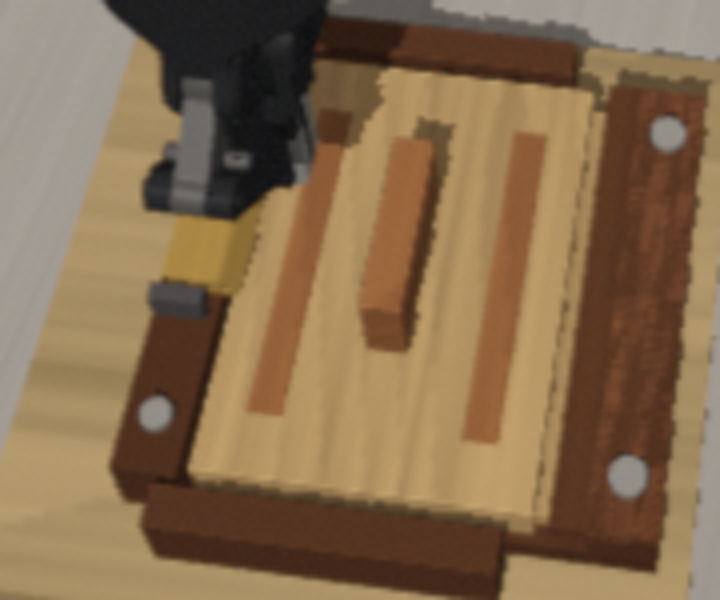

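The tips met a firm board at z 40.0, the seated height, with a 17 N peak. The brass nose looks to be over the board's edge, side crop (235,250). I retract and check the nose with an unobstructed view.

Run:
```python
from workcell import *
from h import *
o=get_obs();p=np.array(o["position"]);bot.servo_line(p+[0,0,.12],velocity=.25)
j=np.array(get_obs()["joint_pos"]);j[0]-=.9;bot.goto_joints(j);print(get_obs()["time_s"],get_obs()["position"])
ims={}
for n in("top","side"):
    ims[n]=vision.read_camera(n)["frame"][:,:,::-1].copy()
def crop(n,x0,y0,s,f,r):
    b=cv2.resize(ims[n][y0:y0+s,x0:x0+s],(f,f),interpolation=2);k=f/s
    for w,c in r:
        u=(proj(n,w)-[x0,y0]+.5)*k;cv2.circle(b,tuple(int(v) for v in u),2,c,-1)
    return b
O=-.0105
pts=[(sec(.058+O,y,.04),(0,0,255)) for y in(-.05,.05)]+[(sec(.052+O,y,.0415),(255,0,255)) for y in(-.018,.018)]+[(sec(.061+O,y,.0415),(0,255,0)) for y in(-.018,.018)]
cv2.imwrite("pics/m4.png",np.hstack([crop("top",145,210,60,400,pts),crop("side",190,330,90,400,pts)]))
```

```text
35.9583 [ 0.51911047 -0.35737095  0.23475219]
```

View pics/m4.png

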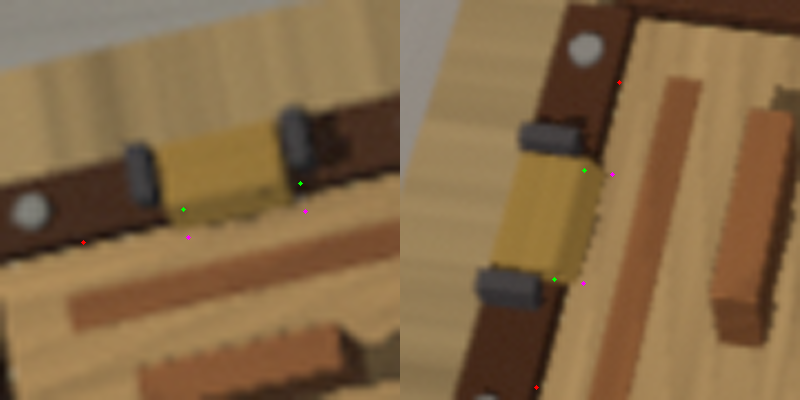

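In the top crop the nose, (180,222)–(290,205), stands less far over the fence line than the magenta rest position. I'll compare the brass extent numerically with the first pictures before deciding.

Run:
```python
from workcell import *
from h import *
for n in("top","side"): cv2.imwrite(f"pics/{n}4.png",vision.read_camera(n)["frame"][:,:,::-1])
for n in("top","side"):
    for i in(0,4):
        hsv=cv2.cvtColor(cv2.imread(f"pics/{n}{i}.png"),cv2.COLOR_BGR2HSV).astype(int)
        row=[]
        for X in np.arange(.030,.075,.0015):
            px=[proj(n,sec(X,y,.045)) for y in np.linspace(-.012,.012,13)]
            m=np.mean([cv2.remap(hsv.astype(np.float32),np.float32([[p[0]]]),np.float32([[p[1]]]),1)[0,0] for p in px],0)
            row.append((round(X*1e3,1),*m.round().astype(int).tolist()))
        print(n,i,*row)
```

```text
top 0 (np.float64(30.0), 11, 143, 76) (np.float64(31.5), 11, 143, 76) (np.float64(33.0), 10, 141, 75) (np.float64(34.5), 11, 140, 74) (np.float64(36.0), 11, 141, 71) (np.float64(37.5), 11, 140, 67) (np.float64(39.0), 11, 137, 61) (np.float64(40.5), 12, 135, 60) (np.float64(42.0), 15, 143, 74) (np.float64(43.5), 18, 151, 95) (np.float64(45.0), 19, 154, 113) (np.float64(46.5), 20, 155, 118) (np.float64(48.0), 20, 154, 117) (np.float64(49.5), 20, 154, 119) (np.float64(51.0), 20, 154, 128) (np.float64(52.5), 20, 155, 140) (np.float64(54.0), 20, 156, 148) (np.float64(55.5), 20, 156, 150) (np.float64(57.0), 20, 156, 151) (np.float64(58.5), 20, 156, 151) (np.float64(60.0), 20, 157, 151) (np.float64(61.5), 20, 157, 151) (np.float64(63.0), 20, 157, 149) (np.float64(64.5), 20, 157, 149) (np.float64(66.0), 20, 156, 150) (np.float64(67.5), 20, 155, 150) (np.float64(69.0), 20, 152, 151) (np.float64(70.5), 19, 140, 151) (np.float64(72.0), 19, 123, 152) (np.float64(73.5), 19, 111, 152)
top 4 (np.float64(30.0), 13, 149, 135) (np.float64(31.5), 15, 139, 145) (np.float64(33.0), 17, 128, 156) (np.float
[... 2166 characters left out ...]
4, 129) (np.float64(43.5), 19, 155, 122) (np.float64(45.0), 19, 161, 124) (np.float64(46.5), 19, 162, 123) (np.float64(48.0), 19, 162, 123) (np.float64(49.5), 20, 161, 128) (np.float64(51.0), 20, 159, 139) (np.float64(52.5), 20, 157, 150) (np.float64(54.0), 20, 157, 153) (np.float64(55.5), 20, 157, 153) (np.float64(57.0), 20, 157, 153) (np.float64(58.5), 20, 157, 154) (np.float64(60.0), 20, 156, 154) (np.float64(61.5), 20, 157, 152) (np.float64(63.0), 20, 157, 151) (np.float64(64.5), 20, 157, 151) (np.float64(66.0), 20, 158, 152) (np.float64(67.5), 20, 157, 153) (np.float64(69.0), 20, 151, 154) (np.float64(70.5), 19, 131, 155) (np.float64(72.0), 19, 110, 156) (np.float64(73.5), 19, 107, 156)
```

The brass profile matches the starting picture in both views: bevel from 42 to 51 mm and back edge at about 70.5 mm. The catch is therefore fully out over the board, which lies at seated height. I hand in.

```bash
python3 -c "
from workcell import *
print(get_obs()['time_s'],get_obs()['wrist_force'].round(2)); print(hand_in())"
```

```text
36.1583 [-0.04 -0.09 -0.41]
the job is handed in; nothing more can be done
None
```

The wooden trap is refitted and locked: the tongue is in the groove (set offset about -10.5 mm), the board is seated at z 40 mm with the catch fully out over it, the press peaked at 17 N, and I let go, backed the arm off and handed in at 36 s.

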